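# Back off the knurled locking ring by counted turns

## Robot

A 6-joint arm with a two-finger parallel gripper is mounted at the origin on a cart in front of the work surface, level with it; the furniture and walls round the work are solid. World frame = base frame: x ahead of the robot, y to its left, z up, the work surface at z = 0. Lengths are in m, angles in rad, forces in N, time in s.
With the tool pointing down it reaches from about 0.3 to 0.775 m from the base axis. Payload 14.6 kg.
Tool frame: the origin (TCP) lies at the very end of the fingers, on their centre line; the grasp point (between the pads) lies ctrl.grasp_offset behind it (ctrl.grasp_offset is the distance from the TCP to the grasp point, in m); z points along the fingers, y is the direction in which the jaws open and shut (so a half turn about z gives the same grasp; the last joint's range is limited). The gripper opens to 94 mm and grips with 3 to 60 N. Pads are 16 mm wide; open, the fingers measure 119 mm over their backs; the gripper's body (75 mm by 177 mm) begins 78 mm behind the grasp point.
Start: joints at [-0.067, 0.3, 1.521, -0, 1.321, -0.067], TCP at [0.55, -0, 0.205] pointing down, gripper open.
Joint ranges: [-3.03, 3.03], [-0.79, 2.21], [0.23, 2.52], [-1.04, 4.18], [0, 3.07], [-2.55, 2.55]. Speed limits (rad/s): [2.22, 2.22, 2.57, 3.14, 3.14, 3.14].

## Interface

Orientations are given as [roll, pitch, yaw] about the fixed x, y, z axes, in that order (R = Rz(yaw) Ry(pitch) Rx(roll)).
In Python, from station import ctrl gives the robot as it stands. The module is installed in compiled form; this text tells all that it offers.
- The arm moves only by the tool carry_out, never from a script. Its argument "deltas" is a list of rows, each an object of numbers: "x", "y", "z": the shift along the tool's x, y, z in units of 0.02 m (1.0 is 0.02 m); "wx", "wy", "wz": the turn, a rotation vector about the tool's x, y, z in units of 0.08 rad (1.0 is 0.08 rad); "jaw": the opening in per cent of the stroke, from 0 (shut) to 100 (fully open). A call has 1 to 12 rows; each row shifts and turns the commanded pose from where the row before left it, along the tool's axes as they then stand; what a row does not reach is not made up. A row lasts 1/12 s, in which the tool goes at most 41.7 mm and 7.16 degrees, less where a joint would pass 70% of its speed; a pose out of reach is approached as far as the arm can. A call with a number of a shift or a turn outside -1 to 1 is refused whole. A call with a gripper value outside its range is refused whole. The fingers move at their own pace and stop on an object; "squeeze" is the grip in N (left out, the last holds). Time passes only in rows, so rows that do not move let the fingers close. It gives the time, the measured TCP pose, the force and the opening at its end, in the units of the state.
- ctrl.get_obs(): the state, without advancing time (a new reading comes with each control period).
- ctrl.camera(name): name is "scene" or "side" or "wrist"; returns the picture (384x512x3 uint8, blue, green, red); there is no depth.
- ctrl.camera_params(name): a dict with "mtx" (3x3 intrinsics, pixels), "dist" ([k1, k2, p1, p2, k3] as OpenCV has them; the pictures are not rectified), "origin" and "attitude" of the camera in the world. Camera axes: x right, y down, z forward; pixel columns grow to the right and rows downward; lengths in m; the calibration is good to about 2 mm. A picture is of the moment at which its call begins: read the wrist's pose just before it. camera_params takes no time and is no camera call; for the wrist camera it gives the pose at the moment of the call.
- ctrl.hand_in(): hands the job in, once; it reports no verdict.
Trained networks look in the newest picture that a camera, given by its name, has taken for a name from the list of things; names that differ only in an ending like _2 or _b are one class to them, and where a whole thing is asked for, a point or a joint stands for the part that bears it (a point fixed in the world has none). Each returns a list of dicts, best first, with "conf" (0 to 1); they miss things now and then, are a little off and sometimes report something else, mostly with a low value. They report only what shows in the picture. A call takes as long as a camera call.
- ctrl.boxes_of(camera, label): "rect" ([left, top, right, bottom] in pixels, round what is visible of it).
- ctrl.mark_of(camera, label): "position" ([row, column] in pixels: a listed point, or the origin of a listed thing).
The state is a dict: "time_s": time; "qpos": joint angles; "joint_vel": joint speeds; "tau": joint torques, N m; "ee_pos": TCP position; "eef_rot": TCP orientation; "force": force on the tool from outside, world axes, zero at the start; "moment": the same for the moment, N m; "grip_width": finger opening in m.
Only numpy, scipy, OpenCV 4.12 (cv2) and the standard library are available. Lean on these libraries where they do the work, as an engineer would, in place of code of your own. Each camera call takes 0.05 s, during which the arm holds its last target.

## Task

With the fingertips only, roll the knurled ring on top of the bench stand anticlockwise as seen from above, to loosen it for a collet change: its dark index line must go past the stand's fixed pointer once and stop in line with the pointer when it comes round the second time, no farther, or the ring comes off its thread. Stroke the ring lightly, leave the pull stud and the loose collet beside the stand where they are, and take the hand away at the end.

Things in the scene. Friction and masses are not known exactly. Their poses are not given: they have to be found in the camera images.
- stand: Fixed stand, screwed to the bench: grey base plate 130x130x12 mm with four screw heads (to 18 mm high), on it a dark round body, radius 47 mm, 40 mm at the waist, up to height 40 mm. Origin: centre of the underside, on the bench top; z up; -x points from the axis to the pointer. The ring turns about this z axis and is the highest part.
- ring_top (a point): Centre of the knurled steel ring's top, on its axis, 61 mm above the bench. The ring spans heights 42 to 61 mm and is 96 mm across its 36 upright ridges (2 mm high, 14 mm long, 8 mm apart). Its top is a flat band between radii 25 and 44 mm; the middle is a closed collet face about 2 mm lower. A fingertip can turn it by moving round on the flat band with light pressure, or by strokes along the rim.
- ring_mark (a point): A point on the ring's dark index line, at the top of the ring, 40 mm from the axis. The line is 5 mm wide, runs across the flat band and down the rim, and turns with the ring.
- pointer_tip (a point): The outer end of the stand's fixed pointer, a small steel tongue 24x6 mm pointing away from the axis, its top 38 mm above the bench (below the ring); it reaches out to 68 mm from the axis, on a post 12x14 mm.
- lock_ring (a joint): Turn of the ring in rad, counted through full turns, growing anticlockwise as seen from above (loosening). The index line is in line with the pointer at 0, 6.283 and 12.566. It starts between 0.4 and 2.6 and has to stop at 12.566. Hard stops at -0.1 and 16.0. Friction 0.06 N m (under 2 N at the flat band); the ring stays where it is left.
- pull_stud: A loose pull stud, a grey turned steel piece 23x23x46 mm standing upright beside the stand; origin at the centre of its underside. To be left alone.
- collet: A loose slotted steel collet 30x29x39 mm, standing beside the stand; origin at the centre of its underside. To be left alone.
- ring_spring (a joint): How far the ring is pressed down, in m: 0 is up, 0.004 is the stop. A spring washer carries it: it starts to sink at about 1.5 N and takes 2.5 N more per mm, and comes back up when released.

How it is judged:
By the outcome, as a careful person would: the job done as asked, in the order asked, and still so for the second after the job is handed in, with the robot touching nothing.
It also fails if it takes over 54 s, if anything falls off the work surface, if the arm or the gripper's body presses on something with over 40 N, if the wrist force passes 120 N, or if a joint passes its speed limit or range.

## Working session

There is one attempt and no reset: what is moved stays moved. The work goes in short steps, Python scripts to look and compute and a tool call to move; the robot and the scene stay as the last step left them, time stands still between calls to the robot, and variables do not carry over. Pictures are saved under pics/ and viewed, and the job is handed in when it is done.

Besides the shell and the picture viewer there is one more tool, called after "Call:" as a command line: name --argument value ..., lists and objects as JSON in quotes. carry_out: Moves the arm, as the interface text tells. Its arguments: {"type":"object","properties":{"deltas":{"type":"array"},"squeeze":{"type":"number"}},"required":["deltas"]}

```bash
mkdir -p pics; cat > h.py <<'E'
import numpy as np,cv2
from scipy.spatial.transform import Rotation as R
from station import ctrl
def ray(name,rc,P=None):
    P=P or ctrl.camera_params(name)
    A=np.array(P["attitude"],float)
    M=A if A.shape==(3,3) else R.from_euler('xyz',A).as_matrix()
    u=cv2.undistortPoints(np.array([[[rc[1],rc[0]]]],float),np.array(P["mtx"]),np.array(P["dist"]))[0,0]
    return np.array(P["origin"]),M@np.array([u[0],u[1],1.])
def atz(name,rc,z,P=None):
    o,d=ray(name,rc,P); return o+d*(z-o[2])/d[2]
def snap(name,f):
    im=ctrl.camera(name); cv2.imwrite("pics/"+f,im); return im
E
python3 - <<'E'
from h import *
for n in ("scene","side","wrist"):
    snap(n,n+"0.png"); P=ctrl.camera_params(n); print(n,P)
    for l,z in (("ring_top",.061),("ring_mark",.061),("pointer_tip",.038),("stand",0),("pull_stud",0),("collet",0)):
        r=ctrl.mark_of(n,l)
        for q in r[:2]: print(n,l,np.round(q["position"],1),round(q["conf"],2),atz(n,q["position"],z).round(4))
print(ctrl.get_obs(),ctrl.grasp_offset)
E
```

```text
scene {'mtx': array([[451.98597517,   0.        , 249.28703419],
       [  0.        , 451.98597517, 192.80840596],
       [  0.        ,   0.        ,   1.        ]]), 'dist': array([0.05072635, 0.        , 0.        , 0.        , 0.        ]), 'origin': array([0.22768409, 0.60474625, 0.68920408]), 'attitude': array([-2.40837539,  0.01573091, -2.44349318])}
scene ring_top [195.2 296.5] 0.89 [0.5272 0.1267 0.061 ]
scene ring_mark [189.8 313.9] 0.91 [0.51   0.0952 0.061 ]
scene pointer_tip [217.8 330.8] 0.62 [0.4568 0.1146 0.038 ]
scene stand [217.2 296.1] 0.68 [0.523  0.1274 0.    ]
scene collet [215.2 225.2] 0.69 [0.6337 0.2114 0.    ]
scene collet [220.  294.7] 0.56 [0.521  0.1348 0.    ]
side {'mtx': array([[370.3211718 ,   0.        , 256.82914678],
       [  0.        , 370.3211718 , 192.46432997],
       [  0.        ,   0.        ,   1.        ]]), 'dist': array([-0.04173252,  0.        ,  0.        ,  0.        ,  0.        ]), 'origin': array([ 0.273182  , -0.5602594 ,  0.40189835]), 'attitude': array([-1.94994151, -0.02301707, -0.3821076 ])}
side ring_top [214.1 245.4] 0.86
[... 1100 characters left out ...]
6] 0.56 [0.6315 0.2061 0.    ]
{'time_s': 1.05, 'qpos': array([-6.65705092e-02,  2.99882683e-01,  1.52099236e+00,  1.50680221e-05,
        1.32069447e+00, -6.66059549e-02]), 'joint_vel': array([ 0.00061136, -0.0012847 , -0.00022334,  0.00143153,  0.00045329,
        0.00150989]), 'tau': array([ 5.29997287e-04, -5.31665397e+01, -3.52914727e+01,  7.08570261e-02,
        2.13621010e-02, -1.87246724e-05]), 'ee_pos': array([5.49995448e-01, 1.75498558e-05, 2.05458321e-01]), 'eef_rot': array([ 3.14156859e+00, -1.30268865e-05,  1.57082804e+00]), 'force': array([ 0.16922886, -0.40336006, -0.37694962]), 'moment': array([ 0.04475626, -0.02063036,  0.03720474]), 'grip_width': 0.09372722177004374} 0.0188
```

```bash
python3 - <<'E'
import cv2,numpy as np
a=cv2.imread("pics/scene0.png")[120:280,180:400];b=cv2.imread("pics/wrist0.png")[0:190,130:380]
cv2.imwrite("pics/c1.png",cv2.resize(a,None,fx=3.5,fy=3.5))
cv2.imwrite("pics/c2.png",cv2.resize(b,None,fx=3,fy=3))
c=cv2.imread("pics/side0.png")[130:290,160:360]
cv2.imwrite("pics/c3.png",cv2.resize(c,None,fx=3.5,fy=3.5))
E
```

```text
(no output)
```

View pics/c1.png

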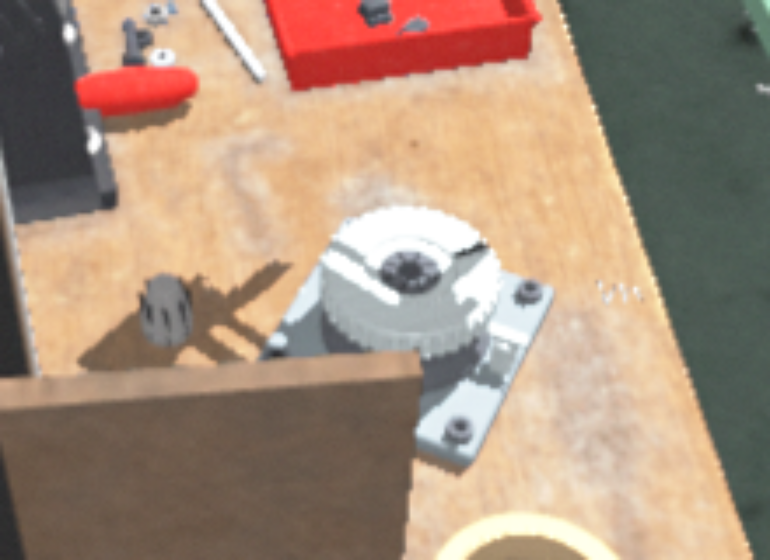

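View pics/c2.png

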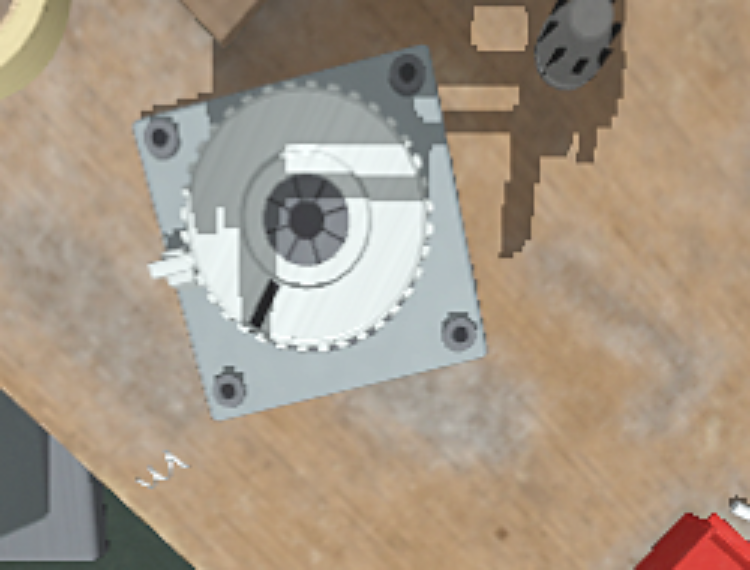

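View pics/c3.png

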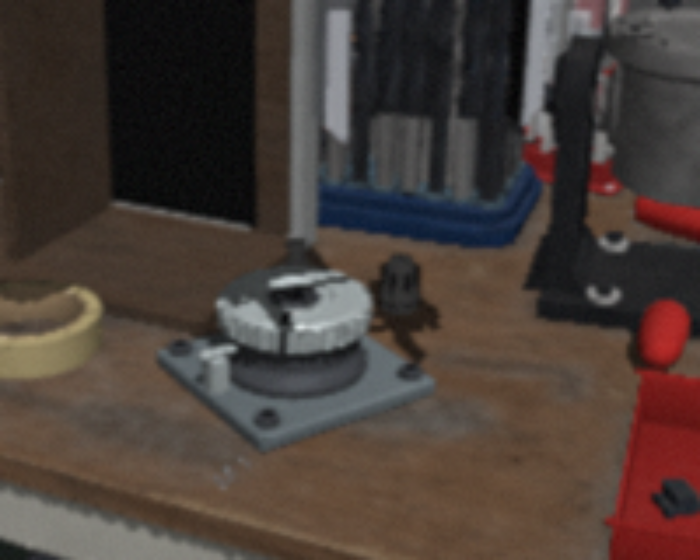

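View pics/scene0.png

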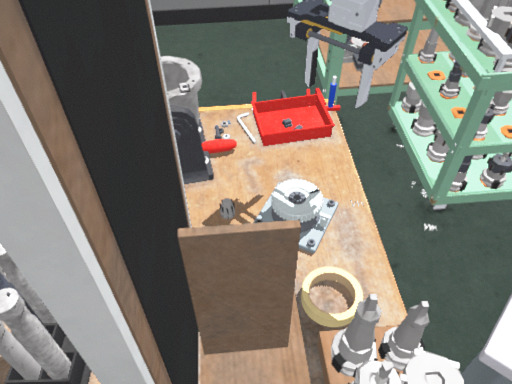

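View pics/side0.png

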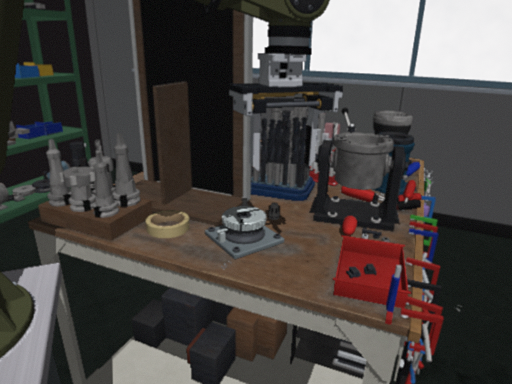

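View pics/wrist0.png

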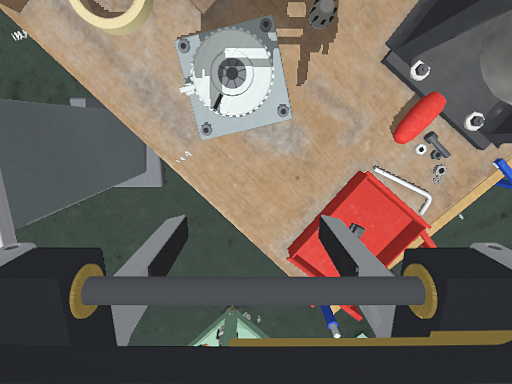

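```bash
python3 - <<'E'
from h import *
for rc in [(203,161),(203,172),(191,190),(97,156),(82,186)]: print("side",rc,atz("side",rc,0).round(3))
for rc in [(203,161),(203,172),(191,190)]:
    p=atz("side",rc,0); o,d=ray("side",(82 if rc[1]==190 else 90,rc[1]-2)); 
    t=np.hypot(*(p-o)[:2])/np.hypot(*d[:2]); print("height",(o+d*t).round(3))
for rc in [(352,290),(353,202),(231,183),(223,300)]:
    for z in (0,.1,.2,.3): print("scene",rc,z,atz("scene",rc,z).round(3))
for rc in [(0,200),(14,203),(0,226)]: print("wrist",rc,atz("wrist",rc,0).round(3),atz("wrist",rc,0.2).round(3))
E
python3 - <<'E'
import cv2
c=cv2.imread("pics/side0.png")[60:260,130:300]
cv2.imwrite("pics/c4.png",cv2.resize(c,None,fx=3,fy=3,interpolation=cv2.INTER_CUBIC))
E
```

```text
side (203, 161) [ 0.383  0.384 -0.   ]
side (203, 172) [0.411 0.374 0.   ]
side (191, 190) [0.476 0.446 0.   ]
side (97, 156) [0.661 2.56  0.   ]
side (82, 186) [1.159 3.779 0.   ]
height [0.399 0.382 0.297]
height [0.424 0.372 0.297]
height [0.483 0.444 0.309]
scene (352, 290) 0 [0.373 0.35  0.   ]
scene (352, 290) 0.1 [0.352 0.387 0.1  ]
scene (352, 290) 0.2 [0.331 0.424 0.2  ]
scene (352, 290) 0.3 [0.31  0.461 0.3  ]
scene (353, 202) 0 [0.477 0.438 0.   ]
scene (353, 202) 0.1 [0.441 0.463 0.1  ]
scene (353, 202) 0.2 [0.405 0.487 0.2  ]
scene (353, 202) 0.3 [0.369 0.511 0.3  ]
scene (231, 183) 0 [0.67  0.291 0.   ]
scene (231, 183) 0.1 [0.606 0.337 0.1  ]
scene (231, 183) 0.2 [0.542 0.382 0.2  ]
scene (231, 183) 0.3 [0.478 0.428 0.3  ]
scene (223, 300) 0 [0.509 0.134 0.   ]
scene (223, 300) 0.1 [0.468 0.203 0.1  ]
scene (223, 300) 0.2 [0.427 0.271 0.2  ]
scene (223, 300) 0.3 [0.386 0.339 0.3  ]
wrist (0, 200) [0.482 0.227 0.   ] [0.517 0.146 0.2  ]
wrist (14, 203) [0.485 0.211 0.   ] [0.519 0.139 0.2  ]
wrist (0, 226) [0.515 0.227 0.   ] [0.533 0.146 0.2  ]
```

View pics/c4.png

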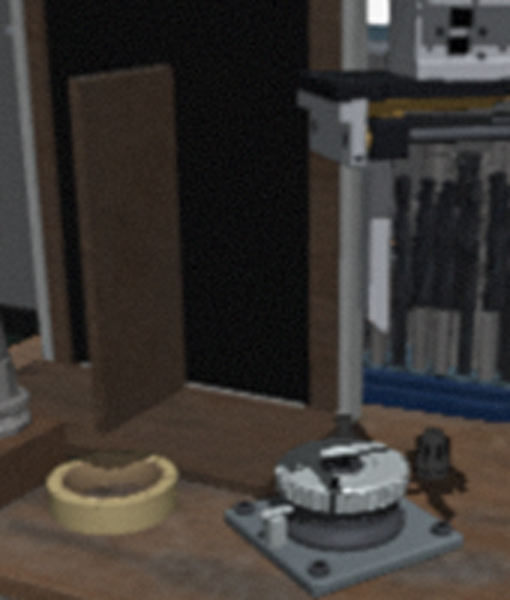

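Call:
carry_out --deltas '[{"x": 1,"y": -0.4,"jaw": 0},{"x": 1,"y": -0.4,"jaw": 0},{"x": 1,"y": -0.4,"jaw": 0},{"jaw": 0},{"jaw": 0},{"jaw": 0}]' --squeeze 5

```text
invalid input
```

```bash
python3 - <<'E'
from h import *
o=ctrl.get_obs(); P=ctrl.camera_params("wrist")
im=snap("wrist","w1.png"); cv2.imwrite("pics/w1c.png",cv2.resize(im[80:320,130:370],None,fx=2.5,fy=2.5))
print(o["ee_pos"],o["eef_rot"],o["force"],o["grip_width"])
for l,z in (("ring_top",.061),("ring_mark",.061),("pointer_tip",.038),("pull_stud",0),("collet",0)):
    for q in ctrl.mark_of("wrist",l)[:2]: print(l,np.round(q["position"],1),round(q["conf"],2),atz("wrist",q["position"],z,P).round(4))
print(ctrl.get_obs()["time_s"])
E
```

```text
[5.49995448e-01 1.75498558e-05 2.05458321e-01] [ 3.14156859e+00 -1.30268865e-05  1.57082804e+00] [ 0.16922886 -0.40336006 -0.37694962] 0.09372722177004374
ring_top [ 71.4 231.3] 0.55 [0.5252 0.1312 0.061 ]
ring_mark [105.7 216.9] 0.84 [0.5078 0.0942 0.061 ]
ring_mark [ 72.9 226.1] 0.58 [0.5193 0.1296 0.061 ]
pointer_tip [ 91.2 178.5] 0.88 [0.4581 0.1128 0.038 ]
pull_stud [104.6 215.3] 0.58 [0.4978 0.0998 0.    ]
collet [ 19.7 316.9] 0.56 [0.6319 0.2047 0.    ]
1.35
```

View pics/w1c.png

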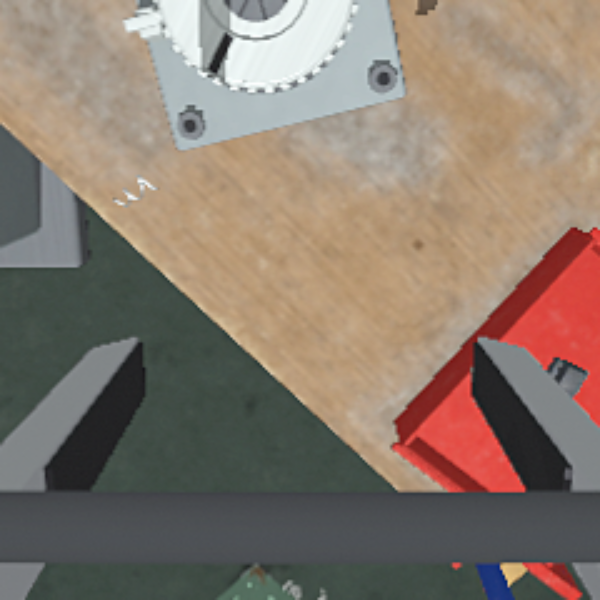

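Call:
carry_out --deltas '[{"x": 1,"y": -0.4,"z": 0,"wx": 0,"wy": 0,"wz": 0,"jaw": 0},{"x": 1,"y": -0.4,"z": 0,"wx": 0,"wy": 0,"wz": 0,"jaw": 0},{"x": 1,"y": -0.4,"z": 0,"wx": 0,"wy": 0,"wz": 0,"jaw": 0},{"x": 0,"y": 0,"z": 0,"wx": 0,"wy": 0,"wz": 0,"jaw": 0},{"x": 0,"y": 0,"z": 0,"wx": 0,"wy": 0,"wz": 0,"jaw": 0},{"x": 0,"y": 0,"z": 0,"wx": 0,"wy": 0,"wz": 0,"jaw": 0}]' --squeeze 5

```text
time_s: 1.85
ee_pos: [0.5262, 0.0596, 0.2055]
eef_rot: [3.141, 0.0, 1.571]
force: [0.1, 1.0, -0.1]
grip_width: 0.0575
```

```bash
cat > look.py <<'E'
from h import *
import sys
f=sys.argv[1]
o=ctrl.get_obs(); P=ctrl.camera_params("wrist")
im=snap("wrist",f+".png"); cv2.imwrite("pics/"+f+"c.png",cv2.resize(im[80:320,130:370],None,fx=2.5,fy=2.5))
print(o["ee_pos"],o["eef_rot"],o["force"],o["grip_width"])
for l,z in (("ring_top",.061),("ring_mark",.061),("pointer_tip",.038)):
    for q in ctrl.mark_of("wrist",l)[:2]: print(l,np.round(q["position"],1),round(q["conf"],2),atz("wrist",q["position"],z,P).round(4))
print(ctrl.get_obs()["time_s"])
E
python3 look.py w2
```

```text
[0.52622578 0.05957055 0.20552988] [3.14136371e+00 1.73390968e-04 1.57090205e+00] [ 0.05965329  0.992528   -0.08925751] 0.05753444262511655
ring_top [129.3 250.1] 0.94 [0.5226 0.1271 0.061 ]
ring_mark [158.6 235.4] 0.7 [0.5047 0.0923 0.061 ]
ring_mark [139.  201.1] 0.48 [0.464  0.1157 0.061 ]
pointer_tip [138.6 200. ] 0.56 [0.4582 0.1151 0.038 ]
2.05
```

View pics/w2c.png

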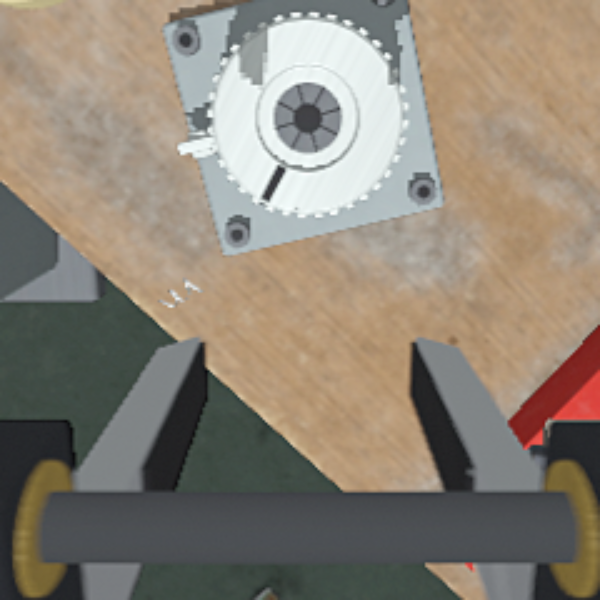

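Call:
carry_out --deltas '[{"x": 0.9,"y": 0,"z": 1,"wx": 0,"wy": 0,"wz": 0,"jaw": 0},{"x": 0.87,"y": 0,"z": 1,"wx": 0,"wy": 0,"wz": 0,"jaw": 0},{"x": 0,"y": 0,"z": 1,"wx": 0,"wy": 0,"wz": 0,"jaw": 0},{"x": 0,"y": 0,"z": 1,"wx": 0,"wy": 0,"wz": 0,"jaw": 0},{"x": 0,"y": 0,"z": 1,"wx": 0,"wy": 0,"wz": 0,"jaw": 0},{"x": 0,"y": 0,"z": 1,"wx": 0,"wy": 0,"wz": 0,"jaw": 0},{"x": 0,"y": 0,"z": 0.5,"wx": 0,"wy": 0,"wz": 0,"jaw": 0},{"x": 0,"y": 0,"z": 0,"wx": 0,"wy": 0,"wz": 0,"jaw": 0},{"x": 0,"y": 0,"z": 0,"wx": 0,"wy": 0,"wz": 0,"jaw": 0},{"x": 0,"y": 0,"z": 0,"wx": 0,"wy": 0,"wz": 0,"jaw": 0}]'

```text
time_s: 2.88
ee_pos: [0.5267, 0.0953, 0.0766]
eef_rot: [3.14, -0.0, 1.571]
force: [-0.4, 0.1, 1.2]
grip_width: 0.0007
```

```bash
python3 - <<'E'
from h import *
print(ctrl.get_obs()["force"])
im=snap("side","s2.png"); cv2.imwrite("pics/s2c.png",cv2.resize(im[140:280,160:330],None,fx=3.5,fy=3.5))
# centre refine from w2: overlay
P=None
E
```

```text
[-0.36670335  0.05427831  1.17148657]
```

View pics/s2c.png

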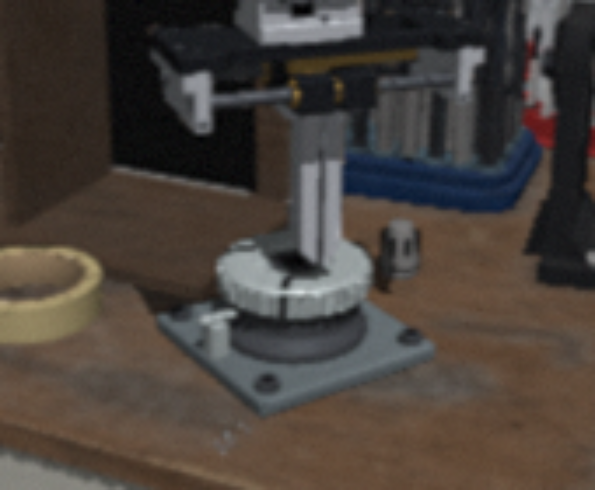

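Call:
carry_out --deltas '[{"x": 0,"y": 0,"z": 0.4,"wx": 0,"wy": 0,"wz": 0,"jaw": 0},{"x": 0,"y": 0,"z": 0.3,"wx": 0,"wy": 0,"wz": 0,"jaw": 0},{"x": 0,"y": 0,"z": 0.08,"wx": 0,"wy": 0,"wz": 0,"jaw": 0},{"x": 0,"y": 0,"z": 0.06,"wx": 0,"wy": 0,"wz": 0,"jaw": 0},{"x": 0,"y": 0,"z": 0,"wx": 0,"wy": 0,"wz": 0,"jaw": 0}]'

```text
time_s: 3.35
ee_pos: [0.5261, 0.0953, 0.0588]
eef_rot: [3.141, 0.0, 1.571]
force: [-1.5, -1.4, 7.7]
grip_width: 0.0006
```

Call:
carry_out --deltas '[{"x": 0.058,"y": 0.44,"z": 0,"wx": 0,"wy": 0,"wz": 0,"jaw": 0},{"x": 0.17,"y": 0.41,"z": 0,"wx": 0,"wy": 0,"wz": 0,"jaw": 0},{"x": 0.27,"y": 0.352,"z": 0,"wx": 0,"wy": 0,"wz": 0,"jaw": 0},{"x": 0.352,"y": 0.27,"z": 0,"wx": 0,"wy": 0,"wz": 0,"jaw": 0},{"x": 0.41,"y": 0.17,"z": 0,"wx": 0,"wy": 0,"wz": 0,"jaw": 0},{"x": 0.44,"y": 0.058,"z": 0,"wx": 0,"wy": 0,"wz": 0,"jaw": 0}]'

```text
time_s: 3.85
ee_pos: [0.5607, 0.1294, 0.0591]
eef_rot: [3.141, 0.0, 1.57]
force: [-0.2, -2.3, 6.7]
grip_width: 0.0006
```

```bash
python3 - <<'E'
from h import *
print(ctrl.get_obs()["force"])
im=snap("side","s3.png"); cv2.imwrite("pics/s3c.png",cv2.resize(im[140:280,160:330],None,fx=3.5,fy=3.5))
im=snap("scene","sc3.png"); cv2.imwrite("pics/sc3c.png",cv2.resize(im[120:280,180:400],None,fx=3.5,fy=3.5))
E
```

```text
[-0.17049424 -2.28729741  6.71755822]
```

View pics/s3c.png

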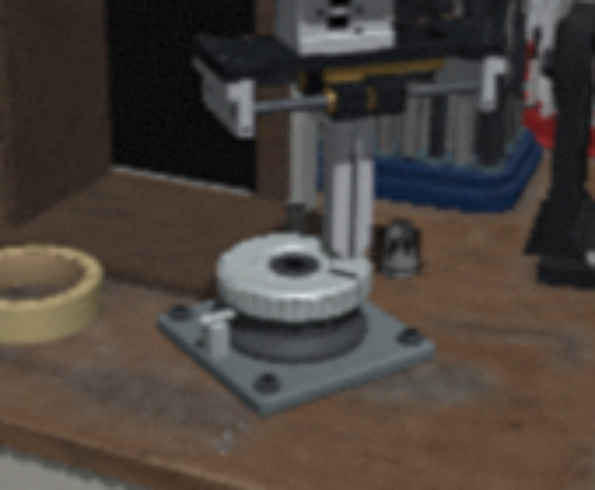

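View pics/sc3c.png

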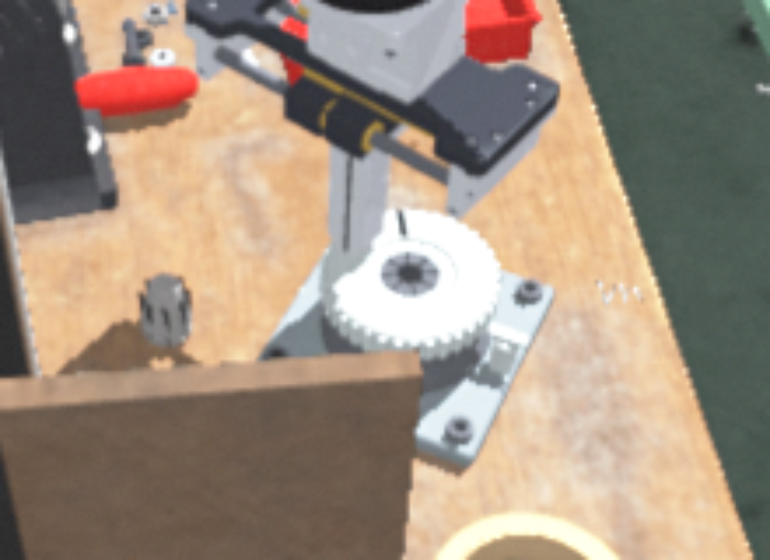

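Call:
carry_out --deltas '[{"x": 0.44,"y": -0.058,"z": 0,"wx": 0,"wy": 0,"wz": 0,"jaw": 0},{"x": 0.41,"y": -0.17,"z": 0,"wx": 0,"wy": 0,"wz": 0,"jaw": 0},{"x": 0.352,"y": -0.27,"z": 0,"wx": 0,"wy": 0,"wz": 0,"jaw": 0},{"x": 0.27,"y": -0.352,"z": 0,"wx": 0,"wy": 0,"wz": 0,"jaw": 0},{"x": 0.17,"y": -0.41,"z": 0,"wx": 0,"wy": 0,"wz": 0,"jaw": 0},{"x": 0.058,"y": -0.44,"z": 0,"wx": 0,"wy": 0,"wz": 0,"jaw": 0},{"x": -0.058,"y": -0.44,"z": 0,"wx": 0,"wy": 0,"wz": 0,"jaw": 0},{"x": -0.17,"y": -0.41,"z": 0,"wx": 0,"wy": 0,"wz": 0,"jaw": 0},{"x": -0.27,"y": -0.352,"z": 0,"wx": 0,"wy": 0,"wz": 0,"jaw": 0},{"x": -0.352,"y": -0.27,"z": 0,"wx": 0,"wy": 0,"wz": 0,"jaw": 0},{"x": -0.41,"y": -0.17,"z": 0,"wx": 0,"wy": 0,"wz": 0,"jaw": 0},{"x": -0.44,"y": -0.058,"z": 0,"wx": 0,"wy": 0,"wz": 0,"jaw": 0}]'

```text
time_s: 4.95
ee_pos: [0.492, 0.1296, 0.0593]
eef_rot: [3.14, -0.001, 1.571]
force: [1.0, 2.5, 5.0]
grip_width: 0.0009
```

```bash
cat > l2.py <<'E'
from h import *
import sys
n=sys.argv[1]
print(ctrl.get_obs()["force"])
im=snap("scene","sc%s.png"%n); cv2.imwrite("pics/sc%sc.png"%n,cv2.resize(im[150:260,240:350],None,fx=5,fy=5))
for l,z in (("ring_top",.060),("ring_mark",.060),("pointer_tip",.038)):
    for q in ctrl.mark_of("scene",l)[:2]: print(l,np.round(q["position"],1),round(q["conf"],2),atz("scene",q["position"],z).round(4))
E
python3 l2.py 4
```

```text
[0.97727371 2.45660457 4.98571472]
ring_top [197.2 297.2] 0.93 [0.5237 0.1292 0.06  ]
ring_mark [210.8 281.6] 0.86 [0.5263 0.1735 0.06  ]
pointer_tip [219.6 327.2] 0.67 [0.4595 0.1223 0.038 ]
```

View pics/sc4c.png

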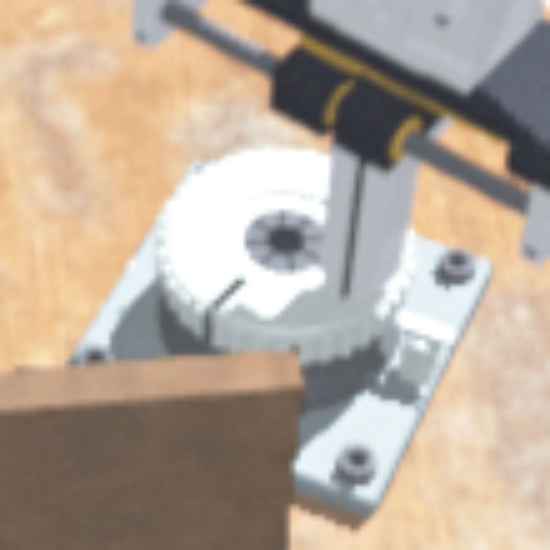

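Call:
carry_out --deltas '[{"x": -0.44,"y": 0.058,"z": 0.03,"wx": 0,"wy": 0,"wz": 0,"jaw": 0},{"x": -0.41,"y": 0.17,"z": 0,"wx": 0,"wy": 0,"wz": 0,"jaw": 0},{"x": -0.352,"y": 0.27,"z": 0,"wx": 0,"wy": 0,"wz": 0,"jaw": 0},{"x": -0.27,"y": 0.352,"z": 0,"wx": 0,"wy": 0,"wz": 0,"jaw": 0},{"x": -0.17,"y": 0.41,"z": 0,"wx": 0,"wy": 0,"wz": 0,"jaw": 0},{"x": -0.058,"y": 0.44,"z": 0,"wx": 0,"wy": 0,"wz": 0,"jaw": 0},{"x": 0.058,"y": 0.44,"z": 0,"wx": 0,"wy": 0,"wz": 0,"jaw": 0},{"x": 0.17,"y": 0.41,"z": 0,"wx": 0,"wy": 0,"wz": 0,"jaw": 0},{"x": 0.27,"y": 0.352,"z": 0,"wx": 0,"wy": 0,"wz": 0,"jaw": 0},{"x": 0.352,"y": 0.27,"z": 0,"wx": 0,"wy": 0,"wz": 0,"jaw": 0},{"x": 0.41,"y": 0.17,"z": 0,"wx": 0,"wy": 0,"wz": 0,"jaw": 0},{"x": 0.44,"y": 0.058,"z": 0,"wx": 0,"wy": 0,"wz": 0,"jaw": 0}]'

```text
time_s: 6.15
ee_pos: [0.5608, 0.1294, 0.0586]
eef_rot: [3.14, 0.0, 1.57]
force: [0.3, -2.7, 6.6]
grip_width: 0.0008
```

```bash
python3 l2.py 5
```

```text
[ 0.34813082 -2.67024599  6.63278205]
ring_top [216.4 330.2] 0.54 [0.4516 0.1292 0.06  ]
ring_mark [191.2 315.7] 0.69 [0.5058 0.0952 0.06  ]
```

View pics/sc5c.png

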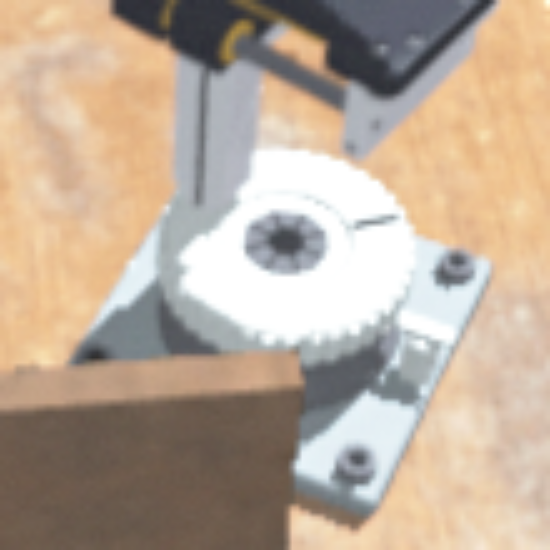

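Call:
carry_out --deltas '[{"x": 0.44,"y": -0.058,"z": 0.02,"wx": 0,"wy": 0,"wz": 0,"jaw": 0},{"x": 0.41,"y": -0.17,"z": 0,"wx": 0,"wy": 0,"wz": 0,"jaw": 0},{"x": 0.352,"y": -0.27,"z": 0,"wx": 0,"wy": 0,"wz": 0,"jaw": 0},{"x": 0.27,"y": -0.352,"z": 0,"wx": 0,"wy": 0,"wz": 0,"jaw": 0},{"x": 0.17,"y": -0.41,"z": 0,"wx": 0,"wy": 0,"wz": 0,"jaw": 0},{"x": 0.058,"y": -0.44,"z": 0,"wx": 0,"wy": 0,"wz": 0,"jaw": 0},{"x": -0.058,"y": -0.44,"z": 0,"wx": 0,"wy": 0,"wz": 0,"jaw": 0},{"x": -0.17,"y": -0.41,"z": 0,"wx": 0,"wy": 0,"wz": 0,"jaw": 0},{"x": -0.27,"y": -0.352,"z": 0,"wx": 0,"wy": 0,"wz": 0,"jaw": 0},{"x": -0.352,"y": -0.27,"z": 0,"wx": 0,"wy": 0,"wz": 0,"jaw": 0},{"x": -0.41,"y": -0.17,"z": 0,"wx": 0,"wy": 0,"wz": 0,"jaw": 0},{"x": -0.44,"y": -0.058,"z": 0,"wx": 0,"wy": 0,"wz": 0,"jaw": 0}]'

```text
time_s: 7.35
ee_pos: [0.4922, 0.1297, 0.0584]
eef_rot: [3.14, -0.001, 1.571]
force: [0.6, 1.8, 7.7]
grip_width: 0.0005
```

```bash
python3 l2.py 6
```

```text
[0.57262862 1.81611564 7.71405924]
ring_top [195.1 296.6] 0.75 [0.5277 0.1257 0.06  ]
ring_mark [191.9 275.7] 0.85 [0.5627 0.1438 0.06  ]
pointer_tip [217. 330.] 0.8 [0.4589 0.114  0.038 ]
```

View pics/sc6c.png

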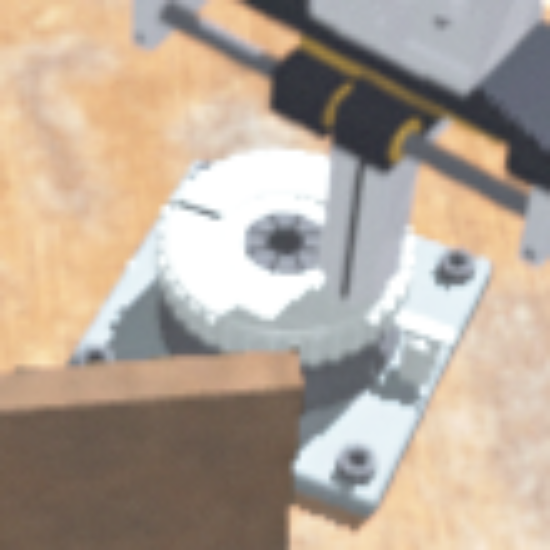

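Call:
carry_out --deltas '[{"x": -0.44,"y": 0.058,"z": 0,"wx": 0,"wy": 0,"wz": 0,"jaw": 0},{"x": -0.41,"y": 0.17,"z": 0,"wx": 0,"wy": 0,"wz": 0,"jaw": 0},{"x": -0.352,"y": 0.27,"z": 0,"wx": 0,"wy": 0,"wz": 0,"jaw": 0},{"x": -0.27,"y": 0.352,"z": 0,"wx": 0,"wy": 0,"wz": 0,"jaw": 0},{"x": -0.17,"y": 0.41,"z": 0,"wx": 0,"wy": 0,"wz": 0,"jaw": 0},{"x": -0.058,"y": 0.44,"z": 0,"wx": 0,"wy": 0,"wz": 0,"jaw": 0},{"x": 0.058,"y": 0.44,"z": 0,"wx": 0,"wy": 0,"wz": 0,"jaw": 0},{"x": 0.17,"y": 0.41,"z": 0,"wx": 0,"wy": 0,"wz": 0,"jaw": 0},{"x": 0.27,"y": 0.352,"z": 0,"wx": 0,"wy": 0,"wz": 0,"jaw": 0},{"x": 0,"y": 0,"z": 0,"wx": 0,"wy": 0,"wz": 0,"jaw": 0}]'

```text
time_s: 8.38
ee_pos: [0.5514, 0.1059, 0.0584]
eef_rot: [3.14, -0.0, 1.571]
force: [2.9, -0.2, 7.5]
grip_width: 0.0004
```

```bash
python3 l2.py 7
```

```text
[ 2.94281666 -0.24907975  7.53073946]
ring_top [195.6 297.1] 0.71 [0.5262 0.1261 0.06  ]
ring_mark [212.7 300.3] 0.76 [0.4976 0.1558 0.06  ]
pointer_tip [220.4 330.5] 0.57 [0.4538 0.1201 0.038 ]
```

View pics/sc7c.png

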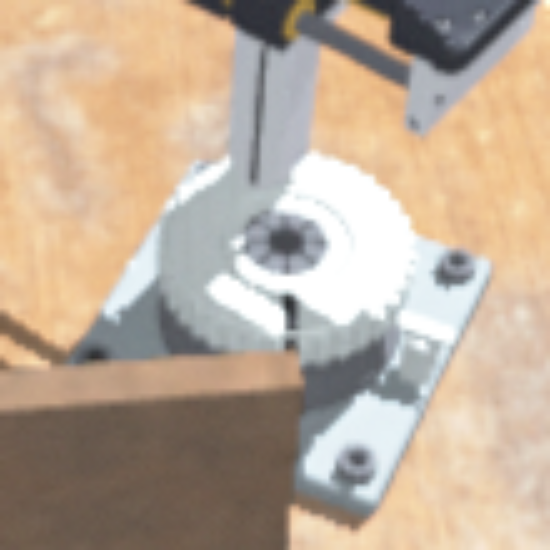

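Call:
carry_out --deltas '[{"x": 0.352,"y": 0.27,"z": 0,"wx": 0,"wy": 0,"wz": 0,"jaw": 0},{"x": 0.41,"y": 0.17,"z": 0,"wx": 0,"wy": 0,"wz": 0,"jaw": 0},{"x": 0.44,"y": 0.058,"z": 0,"wx": 0,"wy": 0,"wz": 0,"jaw": 0},{"x": 0,"y": 0,"z": 0,"wx": 0,"wy": 0,"wz": 0,"jaw": 0},{"x": 0,"y": 0,"z": 0,"wx": 0,"wy": 0,"wz": 0,"jaw": 0},{"x": 0,"y": 0,"z": -1,"wx": 0,"wy": 0,"wz": 0,"jaw": 0},{"x": -0.5,"y": -0.5,"z": -1,"wx": 0,"wy": 0,"wz": 0,"jaw": 0},{"x": -1,"y": -0.5,"z": -1,"wx": 0,"wy": 0,"wz": 0,"jaw": 0},{"x": -1,"y": -0.5,"z": -1,"wx": 0,"wy": 0,"wz": 0,"jaw": 0},{"x": -1,"y": -0.22,"z": 0,"wx": 0,"wy": 0,"wz": 0,"jaw": 0},{"x": 0,"y": 0,"z": 0,"wx": 0,"wy": 0,"wz": 0,"jaw": 0}]'

```text
time_s: 9.5
ee_pos: [0.5254, 0.0571, 0.1387]
eef_rot: [3.14, 0.0, 1.569]
force: [-0.6, 0.3, 0.6]
grip_width: 0.0004
```

```bash
python3 look.py w8; python3 l2.py 8
```

```text
[0.5253546  0.05709786 0.13873997] [3.13994480e+00 3.28572636e-04 1.56900697e+00] [-0.6352646   0.34647313  0.63255463] 0.00041110623241913727
ring_top [127.4 252.1] 0.73 [0.5245 0.1272 0.061 ]
ring_mark [112.  210.1] 0.65 [0.4856 0.1412 0.061 ]
pointer_tip [139.6 186.4] 0.87 [0.4565 0.1149 0.038 ]
pointer_tip [109.4 211.5] 0.74 [0.4836 0.1448 0.038 ]
9.7
[-0.47360103 -0.31926264 -0.21902277]
ring_top [195.9 296.1] 0.96 [0.5272 0.1279 0.06  ]
ring_mark [208.9 310. ] 0.61 [0.4893 0.1375 0.06  ]
pointer_tip [220.2 330.8] 0.78 [0.4537 0.1194 0.038 ]
```

View pics/w8.png

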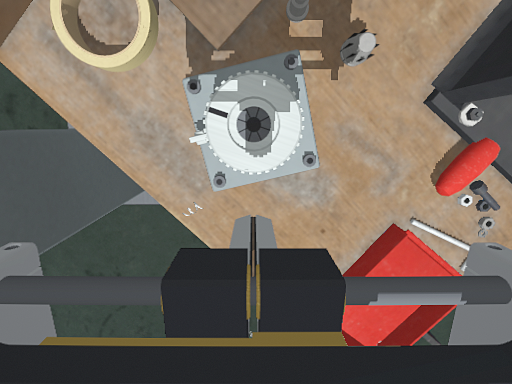

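View pics/sc8c.png

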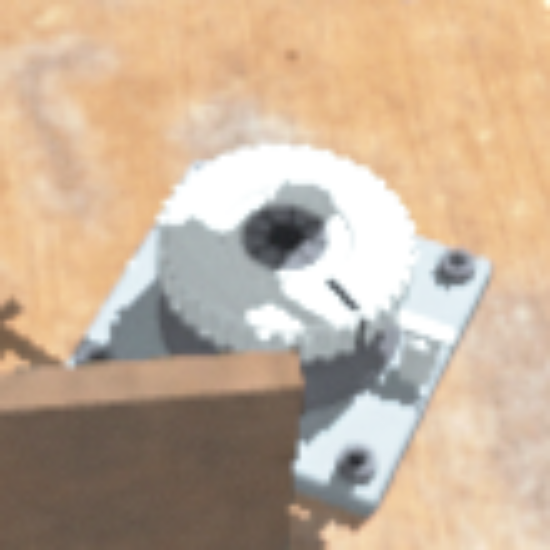

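```bash
python3 - <<'E'
import cv2
im=cv2.imread("pics/w8.png")[40:200,170:330]
cv2.imwrite("pics/w8z.png",cv2.resize(im,(600*4//4,600)))
E
```

```text
(no output)
```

View pics/w8z.png

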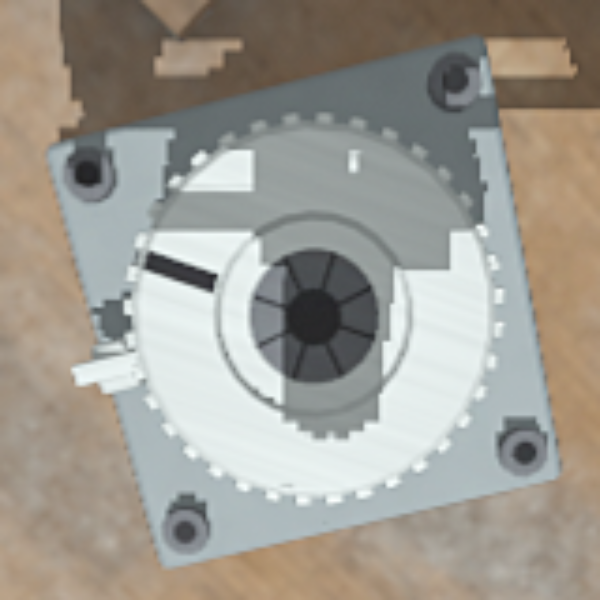

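```bash
python3 - <<'E'
from h import *
P=ctrl.camera_params("wrist")
f=lambda x,y:(40+(y+.5)/3.75-.5,170+(x+.5)/3.75-.5)
S=np.array([atz("wrist",f(*p),.018,P) for p in [(88,172),(456,80),(524,453),(185,530)]])[:,:2]
print(S.round(4),S.mean(0).round(4))
d1=S[1]-S[0];d2=S[2]-S[3];d3=S[0]-S[3];d4=S[1]-S[2]
an=lambda v:np.degrees(np.arctan2(v[1],v[0]))
print(an(d1),an(d2),an(d3)-90,an(d4)-90)
c=atz("wrist",f(313.5,312.5),.061,P);print("c",c)
c2=atz("wrist",f(316,309),.058,P);print("c2",c2)
a=atz("wrist",f(148,262),.061,P);b=atz("wrist",f(214,284),.061,P)
for q in(c,c2): print(an((a-q)[:2]),an((b-q)[:2]))
print("line dir",an((a-b)[:2]), np.hypot(*(a-c)[:2]),np.hypot(*(b-c)[:2]))
t=atz("wrist",f(74,373),.038,P); print("ptr",t,[an((t-q)[:2]) for q in (c,c2)])
E
```

```text
[[0.462  0.1727]
 [0.5645 0.1967]
 [0.5886 0.094 ]
 [0.4864 0.0702]] [0.5253 0.1334]
13.178925994186425 13.099025290685448 13.376789633869095 13.203400084048113
c [0.52538374 0.13416635 0.061     ]
c2 [0.52601043 0.13504505 0.058     ]
163.6204447274419 164.5931578009233
164.98869167960922 166.84101624370845
line dir 162.15526851915305 0.04234145777438534 0.025452204458929574
ptr [0.45972668 0.11818681 0.038     ] [np.float64(-166.321361642337), np.float64(-165.7302608568679)]
```

Call:
carry_out --deltas '[{"x": 1,"y": 0.03,"z": 1,"wx": 0,"wy": 0,"wz": 0,"jaw": 0},{"x": 0.92,"y": 0,"z": 1,"wx": 0,"wy": 0,"wz": 0,"jaw": 0},{"x": 0,"y": 0,"z": 1,"wx": 0,"wy": 0,"wz": 0,"jaw": 0},{"x": 0,"y": 0,"z": 0.7,"wx": 0,"wy": 0,"wz": 0,"jaw": 0},{"x": 0,"y": 0,"z": 0.2,"wx": 0,"wy": 0,"wz": 0,"jaw": 0},{"x": 0,"y": 0,"z": 0.12,"wx": 0,"wy": 0,"wz": 0,"jaw": 0},{"x": 0,"y": 0,"z": 0,"wx": 0,"wy": 0,"wz": 0,"jaw": 0}]'

```text
time_s: 10.48
ee_pos: [0.5264, 0.0984, 0.0578]
eef_rot: [3.141, -0.001, 1.571]
force: [-1.4, 2.7, 9.8]
grip_width: 0.0006
```

Call:
carry_out --deltas '[{"x": 0.01,"y": 0.185,"z": 0,"wx": 0,"wy": 0,"wz": 0,"jaw": 0},{"x": 0.03,"y": 0.183,"z": 0,"wx": 0,"wy": 0,"wz": 0,"jaw": 0},{"x": 0.05,"y": 0.178,"z": 0,"wx": 0,"wy": 0,"wz": 0,"jaw": 0},{"x": 0.069,"y": 0.172,"z": 0,"wx": 0,"wy": 0,"wz": 0,"jaw": 0},{"x": 0,"y": 0,"z": 0,"wx": 0,"wy": 0,"wz": 0,"jaw": 0}]'

```text
time_s: 10.9
ee_pos: [0.5415, 0.1014, 0.0585]
eef_rot: [3.14, -0.0, 1.571]
force: [-0.4, 0.1, 7.6]
grip_width: 0.0002
```

```bash
python3 l2.py 9
```

```text
[-0.44474474  0.09050069  7.57132186]
ring_top [198.1 296.5] 0.58 [0.5234 0.1318 0.06  ]
ring_mark [205.6 315.6] 0.89 [0.4859 0.1246 0.06  ]
pointer_tip [218.2 330. ] 0.77 [0.4574 0.1163 0.038 ]
```

View pics/sc9c.png

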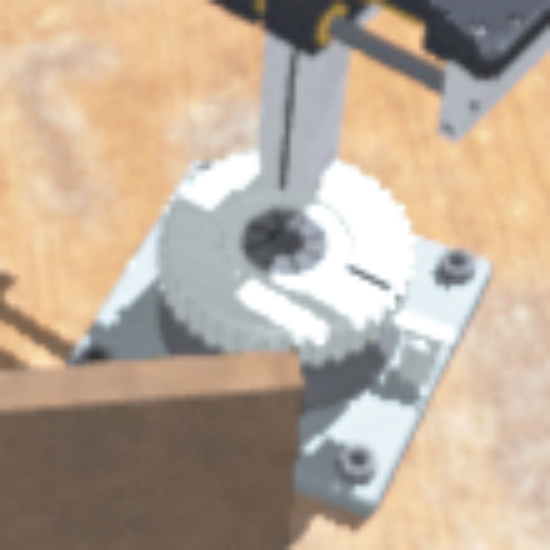

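Call:
carry_out --deltas '[{"x": 0,"y": 0,"z": -0.5,"wx": 0,"wy": 0,"wz": 0,"jaw": 0},{"x": 0,"y": 0,"z": -1,"wx": 0,"wy": 0,"wz": 0,"jaw": 0},{"x": -1,"y": -0.4,"z": -1,"wx": 0,"wy": 0,"wz": 0,"jaw": 0},{"x": -1,"y": -0.4,"z": -1,"wx": 0,"wy": 0,"wz": 0,"jaw": 0},{"x": -0.2,"y": 0,"z": -0.5,"wx": 0,"wy": 0,"wz": 0,"jaw": 0},{"x": 0,"y": 0,"z": 0,"wx": 0,"wy": 0,"wz": 0,"jaw": 0},{"x": 0,"y": 0,"z": 0,"wx": 0,"wy": 0,"wz": 0,"jaw": 0}]'

```text
time_s: 11.68
ee_pos: [0.5249, 0.0572, 0.1376]
eef_rot: [3.141, -0.0, 1.57]
force: [-0.1, 0.0, 0.6]
grip_width: 0.0006
```

```bash
python3 look.py w10; python3 - <<'E'
import cv2
im=cv2.imread("pics/w10.png")[40:200,170:330]
cv2.imwrite("pics/w10z.png",cv2.resize(im,(600,600)))
E
```

```text
[0.52487018 0.05724271 0.13756596] [ 3.14069503e+00 -1.79046811e-04  1.57024689e+00] [-0.10330956  0.03139676  0.63841256] 0.0006443822934508981
ring_top [126.8 251.7] 0.83 [0.5235 0.128  0.061 ]
ring_mark [130.8 209.4] 0.7 [0.4838 0.1243 0.061 ]
pointer_tip [142.2 189.5] 0.56 [0.4592 0.1124 0.038 ]
11.8833
```

View pics/w10z.png

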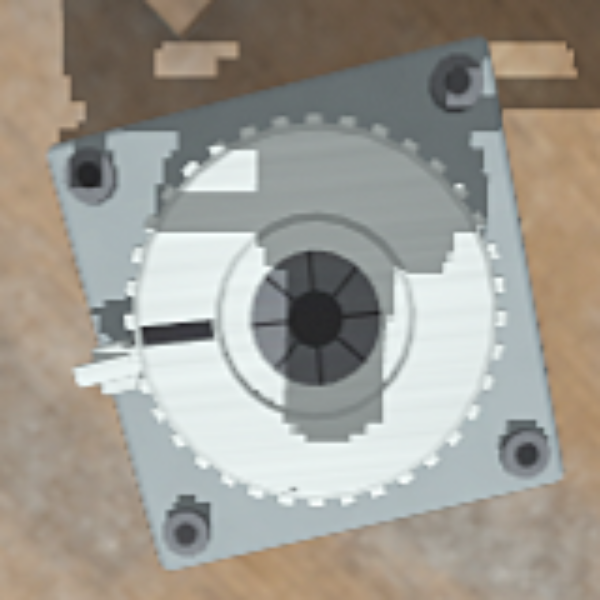

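```bash
cat > ang.py <<'E'
from h import *
import sys
from scipy.optimize import least_squares
def run(f,P,shift=(0,0)):
    im=cv2.imread("pics/"+f).astype(np.float32); g=im.mean(2)
    an=lambda v:np.degrees(np.arctan2(v[1],v[0]))%360
    g3=lambda p: float(cv2.remap(g,np.float32([[p[0]]]),np.float32([[p[1]]]),cv2.INTER_LINEAR)[0,0])
    M=R.from_euler('xyz',P["attitude"]).as_matrix(); rv=cv2.Rodrigues(M.T)[0]; tv=-M.T@P["origin"]
    proj=lambda X:cv2.projectPoints(np.float64(X),rv,tv,P["mtx"],P["dist"])[0][:,0]
    # groove circle r~25 centre: dark minimum along radial profiles
    c=np.array([.5255,.134])
    for it in range(4):
        pts=[]
        for t in np.arange(0,360,4):
            rs=np.arange(.0225,.0285,.00025); u=np.array([np.cos(np.radians(t)),np.sin(np.radians(t))])
            X=np.c_[c+rs[:,None]*u,np.full(len(rs),.061)]
            v=cv2.remap(g,proj(X).astype(np.float32)[None,:,0],proj(X).astype(np.float32)[None,:,1],cv2.INTER_LINEAR)[0]
            w=v-np.interp(rs,[rs[0],rs[-1]],[v[0],v[-1]])
            if w.min()<-8: pts.append(X[w.argmin(),:2])
        pts=np.array(pts)
        s=least_squares(lambda q:np.hypot(*(pts-q[:2]).T)-q[2],[*c,.025],loss="soft_l1",f_scale=.0004); c=s.x[:2]
    print("centre",c.round(4),"r",s.x[2].round(4),len(pts))
    res=[]
    for r in np.arange(.029,.0425,.001):
        t=np.arange(135,225,.25); X=np.c_[c[0]+r*np.cos(np.radians(t)),c[1]+r*np.sin(np.radians(t)),np.full(len(t),.061)]
        p=proj(X).astype(np.float32); v=cv2.remap(g,p[None,:,0],p[None,:,1],cv2.INTER_LINEAR)[0]
        w=np.clip(110-v,0,None)
        if w.sum()>0: res.append((w*t).sum()/w.sum())
    print("mark",np.round(res,1),np.median(res))
    return c
if __name__=="__main__": run(sys.argv[1],ctrl.camera_params("wrist"))
E
python3 ang.py w10.png
python3 - <<'E'
from h import *
P=ctrl.camera_params("wrist")
f=lambda x,y:(40+(y+.5)/3.75-.5,170+(x+.5)/3.75-.5)
an=lambda v:np.degrees(np.arctan2(v[1],v[0]))
S=np.array([atz("wrist",f(*p),.018,P) for p in [(90,173),(457,81),(526,454),(185,532)]])[:,:2]
print(an(S[1]-S[0]),an(S[2]-S[3]),an(S[0]-S[3])-90,an(S[1]-S[2])-90,S.mean(0))
C=np.array([atz("wrist",f(*p),.012,P) for p in [(47,147),(486,38),(565,478),(166,571)]])[:,:2]
print(an(C[1]-C[0]),an(C[2]-C[3]),an(C[0]-C[3])-90,an(C[1]-C[2])-90,C.mean(0))
for p in [(76,362),(79,386),(76,375)]:
  t=atz("wrist",f(*p),.038,P); print(t)
E
```

```text
centre [0.5244 0.1303] r 0.0239 89
mark [185.6 185.6 185.4 185.4 185.3 185.3 185.5 185.6 185.7 185.7 185.6 185.6
 185.5 185.4] 185.5268891120176
13.20241014153189 13.198747825806096 13.030018929154693 13.365920294533083 [0.52426696 0.1306436 ]
12.9803177152436 13.547294140262515 13.49862087508022 13.51623995567509 [0.52471831 0.13020979]
[0.45925877 0.11879979 0.038     ]
[0.45973276 0.11234793 0.038     ]
[0.45906963 0.11531347 0.038     ]
```

Call:
carry_out --deltas '[{"x": 1,"y": 0,"z": 1,"wx": 0,"wy": 0,"wz": 0,"jaw": 0},{"x": 0.9,"y": 0,"z": 1,"wx": 0,"wy": 0,"wz": 0,"jaw": 0},{"x": 0,"y": 0,"z": 1,"wx": 0,"wy": 0,"wz": 0,"jaw": 0},{"x": 0,"y": 0,"z": 0.6,"wx": 0,"wy": 0,"wz": 0,"jaw": 0},{"x": 0,"y": 0,"z": 0.2,"wx": 0,"wy": 0,"wz": 0,"jaw": 0},{"x": 0,"y": 0,"z": 0.14,"wx": 0,"wy": 0,"wz": 0,"jaw": 0},{"x": 0,"y": 0,"z": 0,"wx": 0,"wy": 0,"wz": 0,"jaw": 0},{"x": 0,"y": 0.08,"z": 0,"wx": 0,"wy": 0,"wz": 0,"jaw": 0},{"x": 0,"y": 0.08,"z": 0,"wx": 0,"wy": 0,"wz": 0,"jaw": 0},{"x": 0,"y": 0.08,"z": 0,"wx": 0,"wy": 0,"wz": 0,"jaw": 0},{"x": 0,"y": 0,"z": 0,"wx": 0,"wy": 0,"wz": 0,"jaw": 0},{"x": 0,"y": 0,"z": 0,"wx": 0,"wy": 0,"wz": 0,"jaw": 0}]'

```text
time_s: 12.88
ee_pos: [0.5299, 0.0953, 0.0594]
eef_rot: [3.14, -0.0, 1.571]
force: [0.0, 1.0, 5.3]
grip_width: 0.0004
```

Call:
carry_out --deltas '[{"x": 0,"y": 0,"z": -0.5,"wx": 0,"wy": 0,"wz": 0,"jaw": 0},{"x": 0,"y": 0,"z": -1,"wx": 0,"wy": 0,"wz": 0,"jaw": 0},{"x": -1,"y": -0.24,"z": -1,"wx": 0,"wy": 0,"wz": 0,"jaw": 0},{"x": -0.9,"y": 0,"z": -1,"wx": 0,"wy": 0,"wz": 0,"jaw": 0},{"x": 0,"y": 0,"z": -0.5,"wx": 0,"wy": 0,"wz": 0,"jaw": 0},{"x": 0,"y": 0,"z": 0,"wx": 0,"wy": 0,"wz": 0,"jaw": 0},{"x": 0,"y": 0,"z": 0,"wx": 0,"wy": 0,"wz": 0,"jaw": 0}]'

```text
time_s: 13.47
ee_pos: [0.5247, 0.0574, 0.1387]
eef_rot: [3.141, -0.0, 1.571]
force: [-0.3, 0.7, -0.1]
grip_width: 0.0004
```

```bash
python3 look.py w11; python3 ang.py w11.png;python3 - <<'E'
import cv2
im=cv2.imread("pics/w11.png")[40:200,170:330]
cv2.imwrite("pics/w11z.png",cv2.resize(im,(600,600)))
E
```

```text
[0.524662   0.05739285 0.13865976] [ 3.14086391e+00 -1.39937925e-04  1.57060841e+00] [-0.31698416  0.7304994  -0.07567143] 0.00037725688037831937
ring_top [124.2 251. ] 0.6 [0.5226 0.1305 0.061 ]
ring_mark [136.6 211.9] 0.58 [0.4856 0.1191 0.061 ]
pointer_tip [141.7 190.9] 0.91 [0.4601 0.113  0.038 ]
pointer_tip [127.2 251.6] 0.71 [0.523  0.1276 0.038 ]
13.6667
centre [0.5246 0.1299] r 0.024 89
mark [194.9 195.  194.8 194.9 195.1 194.9 194.9 195.  195.  194.9 195.  195.1
 195.  195. ] 194.9737759571634
```

View pics/w11z.png

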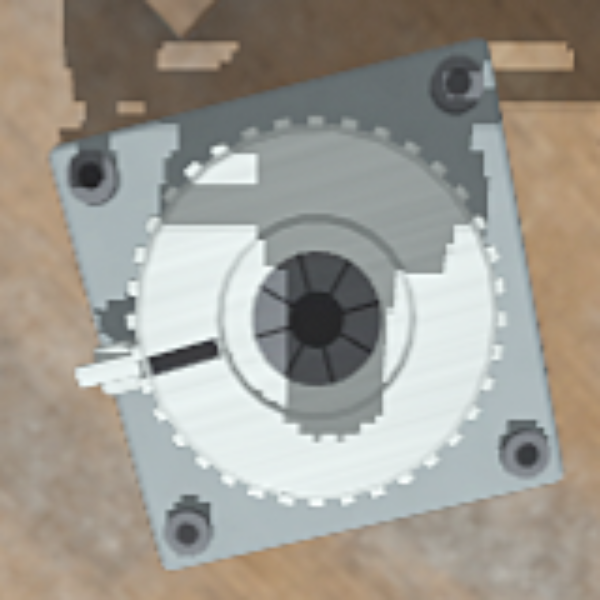

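Call:
carry_out --deltas '[{"x": -0.8,"y": 0,"z": -1,"wx": 0,"wy": 0,"wz": 0,"jaw": 0},{"x": -0.8,"y": 0,"z": -1,"wx": 0,"wy": 0,"wz": 0,"jaw": 0},{"x": -0.8,"y": 0,"z": -1,"wx": 0,"wy": 0,"wz": 0,"jaw": 0},{"x": 0,"y": 0,"z": 0,"wx": 0,"wy": 0,"wz": 0,"jaw": 0},{"x": 0,"y": 0,"z": 0,"wx": 0,"wy": 0,"wz": 0,"jaw": 0}]'

```text
time_s: 14.08
ee_pos: [0.5247, 0.0089, 0.1983]
eef_rot: [3.141, -0.0, 1.57]
force: [-0.8, 0.0, -1.0]
grip_width: 0.0004
```

```bash
python3 - <<'E'
from h import *
a=snap("scene","sc12.png")[150:260,200:350]; b=snap("side","s12.png")[140:270,170:330]
b=cv2.resize(b,None,fx=4,fy=4);a=cv2.resize(a,None,fx=4,fy=4)
cv2.imwrite("pics/a12.png",a);cv2.imwrite("pics/b12.png",b)
P=ctrl.camera_params("wrist"); snap("wrist","w12.png")
for n in("scene","wrist"):
  for q in ctrl.mark_of(n,"collet")[:1]: print(n,q,atz(n,q["position"],0).round(4))
import ang; ang.run("w12.png",P)
print(ctrl.get_obs()["time_s"],ctrl.get_obs()["force"])
E
```

```text
scene {'position': [216.0, 226.8], 'conf': 0.64} [0.6299 0.2109 0.    ]
wrist {'position': [25.1, 339.3], 'conf': 0.91} [0.6326 0.2056 0.    ]
centre [0.5254 0.1299] r 0.0241 88
mark [195.2 195.3 195.6 195.5 195.3 195.1 195.7 195.4 195.2 195.2 195.4 195.4
 195.2 195.1] 195.27072216433487
14.3333 [-0.94070061 -0.55604988  0.12907318]
```

View pics/a12.png

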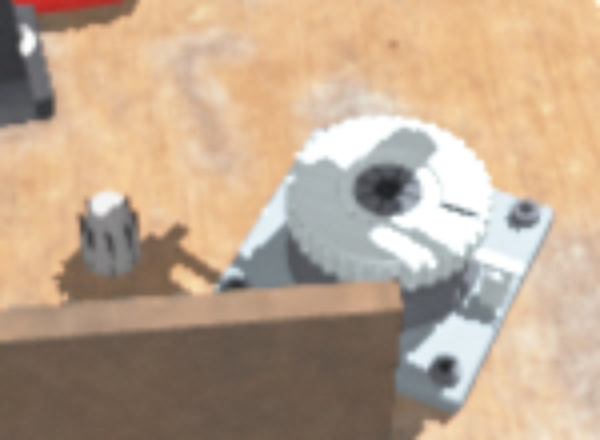

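View pics/b12.png

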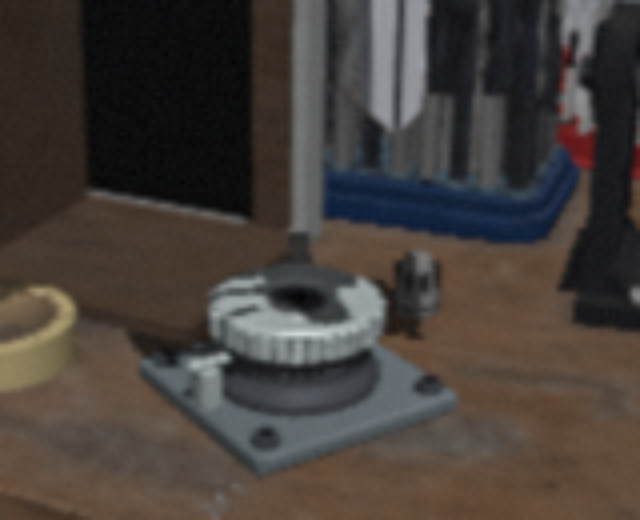

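```bash
python3 -c "
from station import ctrl
print(ctrl.hand_in(), ctrl.get_obs()['time_s'])"
```

```text
the job is handed in; nothing more can be done
the job is handed in; nothing more can be done
```

I turned the ring anticlockwise with the closed fingertips, circling on the flat band at about 5–9 N. The index line passed the pointer once and stopped in line with it the second time round. I then raised the hand clear and handed the job in at about 14.3 s.

- **Alignment:** In the wrist picture the line lies at 195.0–195.3°. The pointer is at about 193.2° taken from the stand's screws and plate, or 192.7° from its own tip. So the line stopped roughly 2° (about 0.03 rad, 1.4 mm at the line) past dead centre. My last stroke turned the ring slightly more than intended. I did not turn it back, because that is less than the 5 mm width of the line.
- **Turn count:** I tracked the turns with a picture after each half turn or less. The finger slipped a little on some strokes, so the count rests on those pictures.
- **Force and contact:** The highest force reading was 9.8 N. At the end the tool read about zero, with the hand well away from the stand.
- **Loose parts:** The collet was found where it stood at the start, within 4 mm in the scene picture and 1–2 mm in the wrist picture. I never reliably located the pull stud, because the ring and a board hid most of it. The fingers stayed above its 46 mm height throughout, and what looks like the stud behind the ring in the side picture has not visibly moved.

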